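# Wedge a castor foot tight in the bench clamp

## Robot

A 6-joint arm with a two-finger parallel gripper is mounted at the origin on the work surface. World frame = base frame: x ahead of the robot, y to its left, z up, the work surface at z = 0. Lengths are in m, angles in rad, forces in N, time in s.
With the tool pointing down it reaches from about 0.4 to 0.825 m from the base axis. Payload 7 kg.
Tool frame: the origin (TCP) lies at the very end of the fingers, on their centre line; the grasp point (between the pads) lies 19 mm behind it; z points along the fingers, y is the line along which they close (so a half turn about z gives the same grasp; the last joint's range is limited). The gripper opens to 88 mm and grips with 3 to 60 N. Pads are 19 mm wide; open, the fingers measure 130 mm over their backs; the gripper's body (78 mm by 193 mm) begins 47 mm behind the grasp point.
Start: joints at [1.605, 0.359, 0.012, 0, -1.224, -0.288], TCP at [0.169, 0.653, 0.188] pointing down, gripper open.
Joint ranges: [-3.07, 3.07], [-1.43, 2.12], [-1.02, 1.25], [-3.03, 1.67], [-3.05, -0], [-3.03, 3.03]. Speed limits (rad/s): [2.39, 2.39, 3.01, 3.14, 3.14, 3.14].

## Interface

Orientations are given as [roll, pitch, yaw] about the fixed x, y, z axes, in that order (R = Rz(yaw) Ry(pitch) Rx(roll)).
In Python, from station import arm gives the robot as it stands. The module is installed in compiled form; this text tells all that it offers.
- The arm moves only by the shell command python3 -m crank 'ROWS' [FORCE]. ROWS is JSON, a list of rows, each an object of numbers: "dx", "dy", "dz": the shift along the world's x, y, z in m; "twist": the turn about the world's z in degrees; "grip": the opening, from -1 (shut) to 1 (fully open). A call has exactly 5 rows; each row is the pose to reach, as a shift and turn from the pose commanded when the call began; what a row does not reach only later rows make up. A row lasts 1/12 s, in which the tool goes at most 41.7 mm and 7.16 degrees, less where a joint would pass 70% of its speed; a pose out of reach is approached as far as the arm can. A call with a gripper value outside its range is refused whole. The fingers move at their own pace and stop on an object; FORCE is the grip in N (left out, the last holds). Time passes only in rows, so rows that repeat a pose let the fingers close, or fill a call up. It gives the time, the measured TCP pose, the force, the opening and the grip force at its end, in the units of the state.
- arm.get_state(): the state, without advancing time (a new reading comes with each control period).
- arm.grab_frame(name): name is "scene" or "side" or "wrist"; returns the picture (400x640x3 uint8, red, green, blue); there is no depth.
- arm.get_calibration(name): a dict with "fx", "fy", "cx", "cy" (pixels), "cam_to_world" (4x4, takes a point from camera to world coordinates); the wrist camera has in their place "tool_from_camera" (4x4, takes a point from camera to tool coordinates, whose origin is the TCP and whose axes are the flange's). Camera axes: x right, y down, z forward; pixel columns grow to the right and rows downward; lengths in m; the calibration is good to about 2 mm. A picture is of the moment at which its call begins: read the wrist's pose just before it. get_calibration takes no time and is no camera call.
- arm.job_done(): hands the job in; it is judged then, once.
The state is a dict: "t": time; "q": joint angles; "qd": joint speeds; "joint_efforts": joint torques, N m; "eef_pos": TCP position; "ee_rot": TCP orientation; "force": force on the tool from outside, world axes, zero at the start; "moment": the same for the moment, N m; "width": finger opening in m; "gripper_force": force on a finger pad.
Only numpy, scipy, OpenCV 4.12 (cv2) and the standard library are available. Lean on these libraries where they do the work, as an engineer would, in place of code of your own. Each camera call takes 0.05 s, during which the arm holds its last target. There are 200 camera calls.

## Task

Stand the wooden wedge loosely, thin end down, in the slot between the castor foot and the clamp's sloping jaw and let go of it. Then, holding the wooden beater by its handle, knock or press the wedge down gently until the foot is hard against the fence and the wedge locks tight (some 20 N on the wedge does it; never over 40 N). Stand the beater upright on the bench again and leave the jar, wrench and tape alone.

Things in the scene. Friction and masses are not known exactly. Their poses are not given: they have to be found in the camera images.
- fixture: Wedge clamp fixed to the bench. Origin: centre of its base plate's underside, on the bench. Plate 110 (x) x 180 (y) x 14 mm high. On its own +y side a dark steel fence, 62 mm high above the plate, upright inner face at y = +60 mm, rubber-backed: gives 1 mm per 14 N. On its -y side the sloping jaw; its screw reaches to y = -92 mm. Smooth faces, friction about 0.35.
- slot_mouth (a point): Nominal middle of the slot's mouth between foot and jaw, level with the jaw's top edge, 75 mm above the plate; axes as the clamp's. Jaw: 60 mm wide in x, spans 15 to 75 mm above the plate, face leaning back 1:5 (slot wider at the top). The jaw is preset differently each time and stays put: its top edge lies at y = -9.7 to -7.2 mm in the clamp frame.
- foot_mid (a point): Centre (half-way up) of the loose castor foot: dark timber block 56 (x) x 50 (y) x 70 mm high, axes roughly the clamp's, a 14 mm thick, 20 mm high stem on its steel top; about 0.6 kg. It stands on the clamp plate near x = 0, 1 to 4 mm short of the fence; touching the fence its centre has y = +35 mm in the clamp frame. Slides under a light push.
- wedge_mid (a point): Centre of the loose pale wooden wedge: 120 mm long (own z, thin end down), 36 mm wide (own x), 8 mm thick (own y) at the thin end, 32 at the top. Flat +y face, 10 mm to +y of this point, goes against the foot; the -y face slopes 1:5 like the jaw, so mid-thickness shifts 1 mm to -y per 10 mm up. About 80 g. Grip it across its 36 mm width.
- wedge_top (a point): Middle of the wedge's flat top end (32 x 36 mm), to be struck. Let go in the slot, the wedge rests by itself with its thin end some 15 to 55 mm above the plate. Driven down, it slides the foot to the fence with little force, then resistance rises steadily, about 3 N per mm of drive; it stays by friction.
- stand: Plywood stand fixed to the bench, 90 x 90 x 53 mm high, origin under its middle. The wedge starts in its pocket, thin end down 8 mm above the bench, leaning up to 3 degrees, with the stand's axes; its +y is within 0.9 rad of the clamp's +y.
- beater_mid (a point): Centre (half-way up) of the loose wooden beater standing on the bench: round head 46 mm diameter, 45 mm high at the bottom, round handle 28 mm diameter, 75 mm long above it; 120 mm high in all, about 0.3 kg. This point is 60 mm above its flat striking face.
- jar: Bystander: lidded glass jar, 64 mm diameter, 90 mm high. Origin at the centre of its underside. Leave alone.
- wrench: Bystander: steel wrench lying flat, about 170 mm long (own x), 9 mm high. Origin at its middle, underside. Leave alone.
- tape: Bystander: roll of grey tape lying flat, 90 mm diameter, 24 mm high. Origin at the centre of its underside. Leave alone.
Things that resemble listed ones, but are neither listed nor needed, are in the scene too. Several things look just like the part that bears beater_mid: the one meant starts farthest to the robot's left. Several things look just like the fixture: the one meant starts farthest to the robot's left.

How it is judged:
On the way, in this order (a step that is already met when the one before it is completed fails the run):
1. the wedge stands loosely in the slot, thin end down and let go, pressing on the foot with less than 7 N (x of wedge_mid in the frame of fixture between -0.02 and 0.02 m and y of wedge_mid in the frame of fixture between -0.014 and 0.007 m and z of wedge_mid in the frame of fixture below 0.134 m and angle between wedge_mid's own z axis and vertical below 0.15 rad and contact force between the fingers and wedge below 0.1 N and contact force between wedge and foot below 7 N), for 0.2 s.
2. the beater drives the wedge: it bears on the wedge, the fingers do not, and the wedge presses on the foot with more than 12 N (x of wedge_mid in the frame of fixture between -0.02 and 0.02 m and y of wedge_mid in the frame of fixture between -0.014 and 0.007 m and z of wedge_mid in the frame of fixture below 0.134 m and angle between wedge_mid's own z axis and vertical below 0.15 rad and contact force between beater and wedge above 5 N and contact force between the fingers and wedge below 0.1 N and contact force between wedge and foot above 12 N), for 0.02 s.
At the end, for the whole second after the job is handed in: Wedge thin end down in the slot (within 0.15 rad, 20 mm along the slot), let go, pressing on the foot with over 12 N; foot against the fence (centre y > 34 mm in the clamp frame, x within 12 mm), upright and square within 0.06 rad; beater upright, at rest on the bench, clear (x of wedge_mid in the frame of fixture between -0.02 and 0.02 m and y of wedge_mid in the frame of fixture between -0.014 and 0.007 m and z of wedge_mid in the frame of fixture below 0.134 m and angle between wedge_mid's own z axis and vertical below 0.15 rad and contact force between wedge and foot above 12 N and y of foot_mid in the frame of fixture above 0.034 m and x of foot_mid in the frame of fixture between -0.012 and 0.012 m and angle between each of foot_mid, beater_mid's own z axis and vertical below 0.06 rad and angle between the x axis of foot_mid and the x axis of fixture, either way round below 0.06 rad and height (world z) of beater_mid below 0.065 m and linear speed of beater below 0.02 m/s and linear speed of wedge below 0.01 m/s and contact force between beater and wedge below 0.1 N and contact force between beater and fixture below 0.1 N); the robot touches nothing.
It fails at once if the beater loads the wedge with more than 40 N (contact force between beater and wedge above 40 N).
It fails at once if the jar is moved by more than 25 mm (distance of jar from where it was at the start of the episode above 0.025 m).
It fails at once if the wrench is moved by more than 25 mm (distance of wrench from where it was at the start of the episode above 0.025 m).
It fails at once if the tape is moved by more than 25 mm (distance of tape from where it was at the start of the episode above 0.025 m).
It also fails if it takes over 72 s, if anything falls off the work surface, if the arm or the gripper's body presses on something with over 40 N, if the wrist force passes 120 N, or if a joint passes its speed limit or range.

## Working session

There is one attempt and no reset: what is moved stays moved. The work goes in short steps, Python scripts to look and compute and a shell command to move; the robot and the scene stay as the last step left them, time stands still between calls to the robot, and variables do not carry over. Pictures are saved under pics/ and viewed, at most 10 in all, crops included, and the job is handed in when it is done.

```bash
mkdir -p pics; cat > h.py <<'E'
import numpy as np, cv2
from station import arm
from scipy.spatial.transform import Rotation as R
def cam(n):
    c=arm.get_calibration(n)
    K=np.array([[c['fx'],0,c['cx']],[0,c['fy'],c['cy']],[0,0,1]])
    if 'cam_to_world' in c: T=np.array(c['cam_to_world'])
    else:
        s=arm.get_state(); T=np.eye(4); T[:3,:3]=R.from_euler('xyz',s['ee_rot']).as_matrix(); T[:3,3]=s['eef_pos']
        T=T@np.array(c['tool_from_camera'])
    return K,T
def plane(KT,uv,z):
    K,T=KT; uv=np.atleast_2d(np.array(uv,float)); d=(T[:3,:3]@np.linalg.inv(K)@np.c_[uv,np.ones(len(uv))].T).T
    o=T[:3,3]; return o+d*((z-o[2])/d[:,2])[:,None]
def proj(KT,p):
    K,T=KT; p=np.atleast_2d(p); c=(p-T[:3,3])@T[:3,:3]; u=c@K.T; return u[:,:2]/u[:,2:]
def save(n,f):
    KT=cam(n); im=arm.grab_frame(n)[:,:,::-1].copy(); cv2.imwrite('pics/'+f,im); np.savez('pics/'+f[:-4]+'.npz',K=KT[0],T=KT[1]); return im,KT
def load(f):
    z=np.load('pics/'+f[:-4]+'.npz'); return cv2.imread('pics/'+f),(z['K'],z['T'])
E
python3 - <<'E'
from h import *
for n in ['scene','side','wrist']:
    im,KT=save(n,n+'0.png'); print(n,KT[1][:3].round(3).tolist(),KT[0][0,0])
a=[cv2.imread(f'pics/{n}0.png') for n in ['scene','side']]
s=arm.get_state();print(s['t'],s['ee_rot'],s['eef_pos'],s['width'])
E
```

```text
scene [[0.773, 0.433, -0.464, 0.956], [0.634, -0.51, 0.582, -0.53], [0.015, -0.744, -0.668, 0.692]] 431.57962226831285
side [[-0.774, -0.387, 0.5, 0.044], [-0.632, 0.491, -0.599, 0.545], [-0.014, -0.781, -0.625, 0.72]] 435.4361706911259
wrist [[-0.252, -0.938, -0.237, 0.233], [-0.968, 0.244, 0.06, 0.638], [0.002, 0.244, -0.97, 0.384]] 339.23914151790626
0.15 [ 3.14028171e+00 -1.65604611e-04 -2.53829110e-01] [0.16939884 0.65294863 0.18742949] 0.08754679245968973
```

View pics/scene0.png

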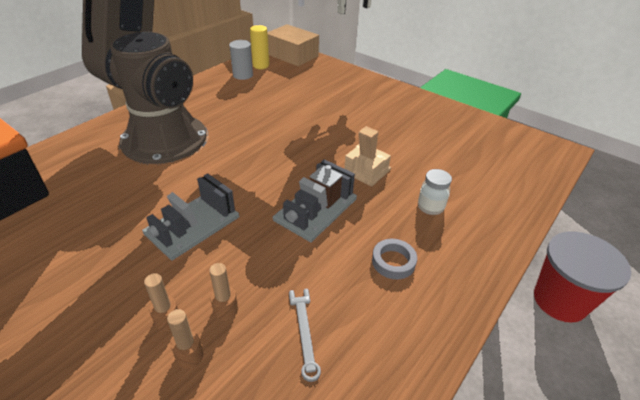

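View pics/side0.png

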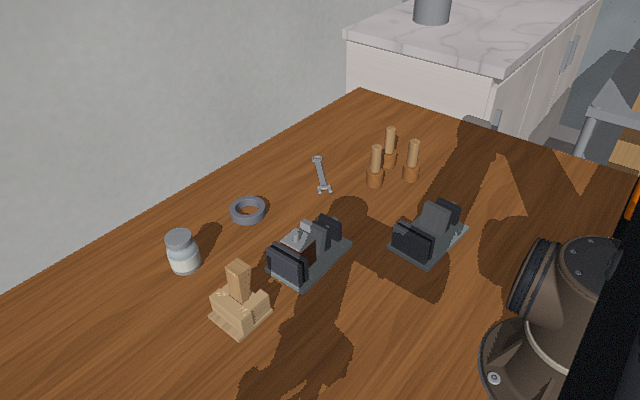

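```bash
python3 - <<'E'
from h import *
S=load('scene0.png');D=load('side0.png')
print(proj(S[1],[[0,0,0],[.169,.653,.19]]),proj(D[1],[[0,0,0]]))
for n,a in dict(A=(155,280),B=(219,269),C=(178,316)).items(): print(n,'scene top',plane(S[1],a,.12).round(3))
for a in [(376,149),(390,131),(413,143)]: print('side',plane(D[1],a,.12).round(3))
print('fix',plane(S[1],[(190,218),(315,205)],.014).round(3), plane(D[1],[(428,238),(312,256)],.014).round(3))
print('stand',plane(S[1],(367,165),.05).round(3),plane(D[1],(240,310),.05).round(3))
print('jar',plane(S[1],(437,176),.09).round(3),plane(D[1],(178,235),.09).round(3),'tape',plane(S[1],(394,258),.024).round(3),'wr',plane(S[1],[(299,297),(311,373)],0).round(3))
a=cv2.resize(S[0][250:370,130:250],None,fx=3.3,fy=3.3,interpolation=2);b=cv2.resize(S[0][130:250,260:400],None,fx=3.3,fy=3.3,interpolation=2)
cv2.imwrite('pics/crop.png',np.hstack([a[:396],b[:396]])[:, :800])
E
```

```text
[[163.73207351 138.94500287]
 [352.48407204  21.84796954]] [[550.4013189  375.11839262]]
A scene top [[ 0.491 -0.349  0.12 ]]
B scene top [[ 0.553 -0.267  0.12 ]]
C scene top [[ 0.574 -0.367  0.12 ]]
side [[ 0.544 -0.254  0.12 ]]
side [[ 0.564 -0.352  0.12 ]]
side [[ 0.485 -0.337  0.12 ]]
fix [[ 0.32  -0.163  0.014]
 [ 0.506  0.05   0.014]] [[ 0.326 -0.156  0.014]
 [ 0.498  0.053  0.014]]
stand [[0.536 0.214 0.05 ]] [[0.49  0.266 0.05 ]]
jar [[0.704 0.236 0.09 ]] [[0.707 0.236 0.09 ]] tape [[0.733 0.023 0.024]] wr [[ 0.636 -0.159  0.   ]
 [ 0.749 -0.261  0.   ]]
```

View pics/crop.png

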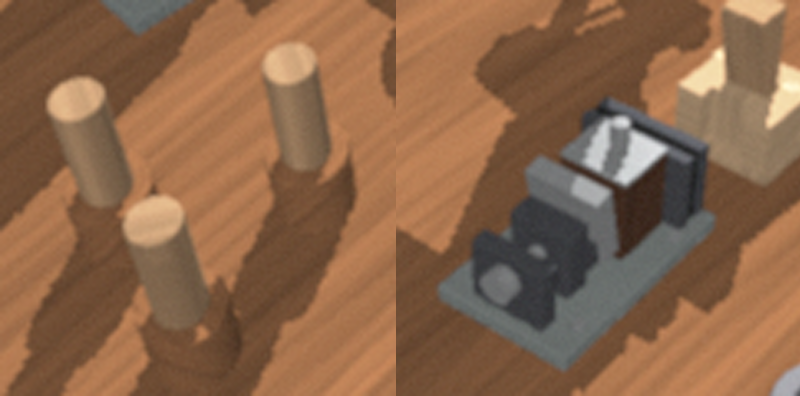

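The beaters are A (158,293), B (220,283) and C (180,329) in the scene picture. B has y≈-0.26, the farthest left, so it is the one meant. The clamps are at (190,218) with y≈-0.16 and at (315,200) with y≈+0.05. The second is farther left and also holds the foot, and the crop confirms it. Next I look from above.

```bash
for i in 1 2 3; do python3 -m crank '[{"dx":0.022,"dy":-0.032,"dz":0.006},{"dx":0.044,"dy":-0.064,"dz":0.012},{"dx":0.066,"dy":-0.096,"dz":0.018},{"dx":0.088,"dy":-0.128,"dz":0.024},{"dx":0.11,"dy":-0.16,"dz":0.03}]' | tail -c 400; done
python3 - <<'E'
from h import *
im,KT=save('wrist','w1.png'); print(arm.get_state()['eef_pos'],arm.get_state()['ee_rot'])
E
```

```text
[0.16944156 0.65305859 0.18757709] [ 3.14057353e+00 -1.17785837e-04 -2.53862105e-01]invalid input at $[0]: expected keys dx, dy, dz, twist, grip
invalid input at $[0]: expected keys dx, dy, dz, twist, grip
invalid input at $[0]: expected keys dx, dy, dz, twist, grip
```

View pics/w1.png

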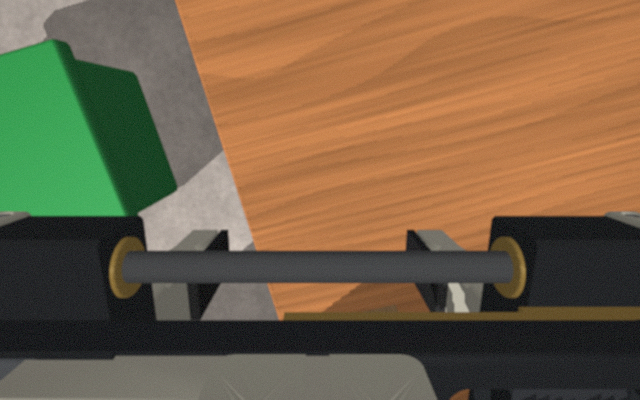

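```bash
for i in 1 2 3; do python3 -m crank '[{"dx":0.017,"dy":-0.033,"dz":0.008,"twist":0,"grip":1},{"dx":0.034,"dy":-0.066,"dz":0.016,"twist":0,"grip":1},{"dx":0.051,"dy":-0.099,"dz":0.024,"twist":0,"grip":1},{"dx":0.068,"dy":-0.132,"dz":0.032,"twist":0,"grip":1},{"dx":0.085,"dy":-0.165,"dz":0.04,"twist":0,"grip":1}]' | tail -c 400; done
python3 - <<'E'
from h import *
im,KT=save('wrist','w2.png'); print(arm.get_state()['eef_pos'],arm.get_state()['ee_rot'],arm.get_state()['qd'].round(3) if hasattr(arm.get_state()['qd'],'round') else '')
E
```

```text
t: 0.62
eef_pos: [0.2549, 0.4866, 0.2282]
ee_rot: [3.141, -0.0, -0.253]
force: [0.0, -0.0, 0.5]
width: 0.0879
gripper_force: 0.0
t: 1.03
eef_pos: [0.3398, 0.3215, 0.2687]
ee_rot: [-3.141, -0.0, -0.253]
force: [1.4, -0.0, 0.2]
width: 0.0875
gripper_force: 0.0
t: 1.45
eef_pos: [0.4247, 0.1565, 0.3089]
ee_rot: [-3.141, -0.0, -0.253]
force: [1.6, 1.0, 0.3]
width: 0.0875
gripper_force: 0.0
[0.42715768 0.15235512 0.31054612] [-3.14135380e+00 -2.69979116e-03 -2.55661206e-01] [ 0.093 -0.001 -0.022 -0.01   0.037 -0.179]
```

View pics/w2.png

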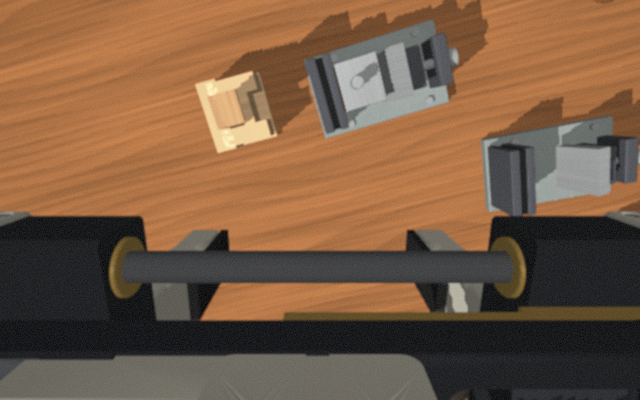

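```bash
python3 -m crank '[{"dx":0.01,"dy":0,"dz":-0.035,"twist":0,"grip":1},{"dx":0.02,"dy":0,"dz":-0.07,"twist":0,"grip":1},{"dx":0.03,"dy":0,"dz":-0.1,"twist":0,"grip":1},{"dx":0.03,"dy":0,"dz":-0.1,"twist":0,"grip":1},{"dx":0.03,"dy":0,"dz":-0.1,"twist":0,"grip":1}]' | head -3
python3 - <<'E'
from h import *
im,KT=save('wrist','w3.png'); print(arm.get_state()['eef_pos'],arm.get_state()['ee_rot'],np.abs(arm.get_state()['qd']).max())
c=cv2.resize(im[0:215,130:530],(800,430),interpolation=cv2.INTER_CUBIC); cv2.imwrite('pics/w3c.png',c)
E
```

```text
t: 1.92
eef_pos: [0.4539, 0.1574, 0.2072]
ee_rot: [3.138, 0.002, -0.255]
[0.45474176 0.1582404  0.20890817] [ 3.14079437e+00 -3.16875289e-04 -2.53901075e-01] 0.028905782091280318
```

View pics/w3c.png

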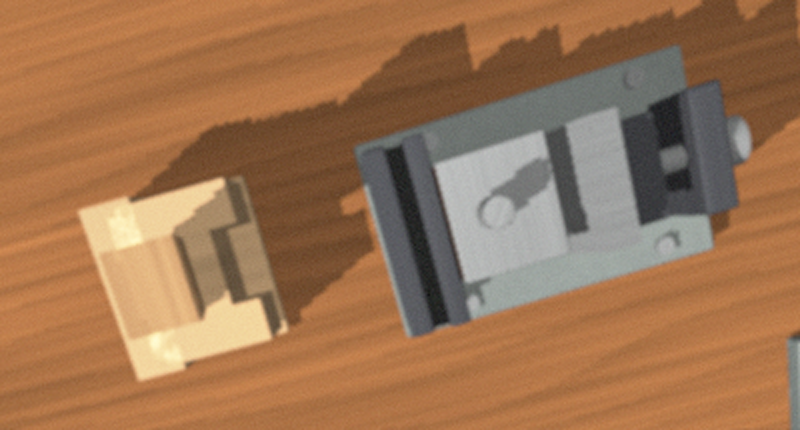

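```bash
cat > m.py <<'E'
from h import *
im,KT=load('w3.png')
f=lambda l,z: plane(KT,np.array(l,float)/2+[130,0],z)[:,:2]
def show(n,p):
    d=np.roll(p,-1,0)-p; print(n,'c',p.mean(0).round(4),'sides',(np.hypot(*d.T)*1e3).round(1),'ang',np.degrees(np.arctan2(d[:,1],d[:,0])).round(1)); print((p*1e3).round(1).tolist())
print('cam',KT[1][:3,3])
pl=f([(357,147),(680,47),(713,245),(408,337)],.014); show('plate',pl)
show('foot',f([(435,165),(545,130),(568,250),(466,283)],.084))
show('jawtop',f([(565,124),(618,108),(640,225),(588,237)],.089))
show('stand',f([(78,212),(238,178),(287,330),(138,380)],.053))
show('wedge',f([(103,250),(175,235),(203,323),(130,338)],.128))
E
python3 m.py
```

```text
cam [0.51827512 0.14256778 0.40389968]
plate c [0.5082 0.0502] sides [177.  105.9 178.7 108. ] ang [ -88.3 -178.2   92.3    0.9]
[[559.1, 140.0], [564.2, -37.0], [458.4, -40.3], [451.1, 138.2]]
foot c [0.5095 0.0827] sides [50.6 53.8 49.  54.6] ang [ -87.7 -179.7   93.3    2. ]
[[535.6, 108.6], [537.6, 58.0], [483.8, 57.7], [481.0, 106.7]]
jawtop c [0.5126 0.0381] sides [23.4 51.1 23.7 49.8] ang [ -88.5 -178.4   88.2    1.4]
[[537.5, 50.5], [538.1, 27.0], [487.0, 25.6], [487.7, 49.2]]
stand c [0.5163 0.2412] sides [82.1 78.5 84.1 88.8] ang [-9.320e+01 -1.785e+02  9.380e+01  1.000e-01]
[[560.5, 282.7], [555.8, 200.7], [477.3, 198.7], [471.7, 282.6]]
wedge c [0.5164 0.234 ] sides [29.6 36.1 30.9 36.1] ang [-93.3 179.7  86.9  -2.5]
[[535.2, 248.3], [533.5, 218.8], [497.5, 219.0], [499.2, 249.9]]
```

```bash

python3 -m crank '[{"dx":0.012,"dy":0.015,"dz":0,"twist":-7,"grip":1},{"dx":0.024,"dy":0.03,"dz":0,"twist":-14,"grip":1},{"dx":0.036,"dy":0.046,"dz":0,"twist":-21,"grip":1},{"dx":0.048,"dy":0.062,"dz":0,"twist":-28,"grip":1},{"dx":0.062,"dy":0.077,"dz":0,"twist":-35,"grip":1}]' >/dev/null
python3 -m crank '[{"dx":0,"dy":0,"dz":0,"twist":-7,"grip":1},{"dx":0,"dy":0,"dz":0,"twist":-14,"grip":1},{"dx":0,"dy":0,"dz":0,"twist":-21,"grip":1},{"dx":0,"dy":0,"dz":0,"twist":-28,"grip":1},{"dx":0,"dy":0,"dz":0,"twist":-35,"grip":1}]' >/dev/null
python3 -m crank '[{"dx":0,"dy":0,"dz":-0.02,"twist":-7,"grip":1},{"dx":0,"dy":0,"dz":-0.03,"twist":-8,"grip":1},{"dx":0,"dy":0,"dz":-0.04,"twist":-8,"grip":1},{"dx":0,"dy":0,"dz":-0.04,"twist":-8,"grip":1},{"dx":0,"dy":0,"dz":-0.04,"twist":-8,"grip":1}]'
python3 - <<'E'
from h import *
im,KT=save('side','s1.png'); save('scene','c1.png'); save('wrist','w4.png')
s=arm.get_state(); p=np.array(s['eef_pos']);r=R.from_euler('xyz',s['ee_rot']).as_matrix(); print(s['q'],p,r[:,1])
a=[load(f)[0] for f in('s1.png','c1.png','w4.png')]
u=proj(load('s1.png')[1],[.516,.235,.12])[0].astype(int);v=proj(load('c1.png')[1],[.516,.235,.12])[0].astype(int);print(u,v)
g=lambda i,q:cv2.resize(i[q[1]-75:q[1]+75,q[0]-100:q[0]+100],(400,300),interpolation=2)
cv2.imwrite('pics/k1.png',np.vstack([np.hstack([g(a[0],u),g(a[1],v)]),cv2.resize(a[2][:240],(800,300))]))
E
```

```text
t: 3.22
eef_pos: [0.5165, 0.2354, 0.1685]
ee_rot: [-3.142, -0.0, -1.612]
force: [0.8, 0.2, -0.1]
width: 0.0878
gripper_force: 0.0
[ 7.72363475e-01  1.96754655e-01 -2.57295462e-01  3.83771467e-04
 -1.11553610e+00 -8.15386247e-01] [0.51697922 0.23569559 0.16907924] [-0.9990813   0.04284144 -0.00108069]
[237 268] [367 134]
```

View pics/k1.png

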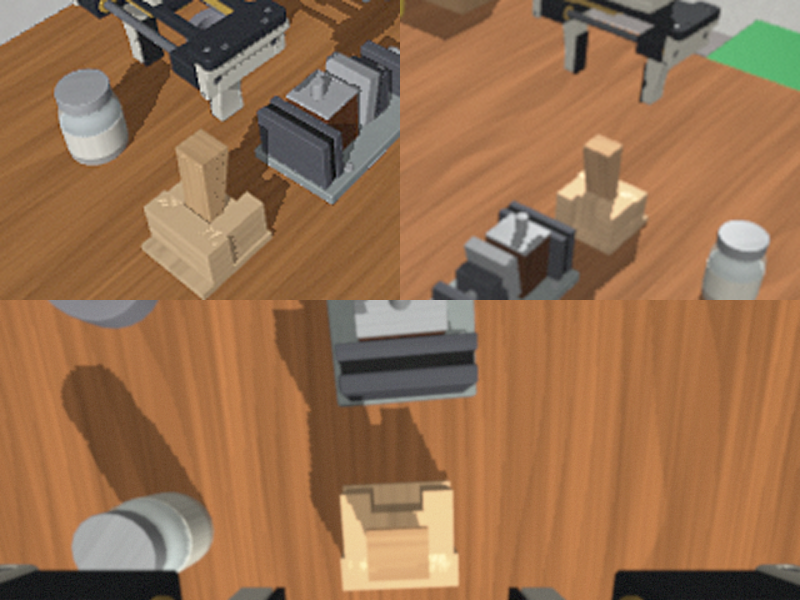

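```bash

python3 -m crank '[{"dx":0,"dy":0,"dz":-0.03,"twist":0,"grip":1},{"dx":0,"dy":0,"dz":-0.06,"twist":0,"grip":1},{"dx":0,"dy":0,"dz":-0.082,"twist":0,"grip":1},{"dx":0,"dy":0,"dz":-0.082,"twist":0,"grip":1},{"dx":0,"dy":0,"dz":-0.082,"twist":0,"grip":0}]'  25
python3 -m crank '[{"dx":0,"dy":0,"dz":0,"twist":0,"grip":-0.4},{"dx":0,"dy":0,"dz":0,"twist":0,"grip":-0.6},{"dx":0,"dy":0,"dz":0,"twist":0,"grip":-0.6},{"dx":0,"dy":0,"dz":0,"twist":0,"grip":-0.6},{"dx":0,"dy":0,"dz":0,"twist":0,"grip":-0.6}]'  25
```

```text
t: 3.78
eef_pos: [0.5164, 0.235, 0.0861]
ee_rot: [3.141, -0.002, -1.614]
force: [0.7, 0.3, 1.0]
width: 0.0848
gripper_force: 0.0
t: 4.2
eef_pos: [0.5168, 0.2357, 0.087]
ee_rot: [-3.141, 0.001, -1.615]
force: [0.0, 0.2, -0.2]
width: 0.0533
gripper_force: 0.0
```

```bash

python3 -m crank '[{"dx":0,"dy":0,"dz":0,"twist":0,"grip":-0.6},{"dx":0,"dy":0,"dz":0,"twist":0,"grip":-0.6},{"dx":0,"dy":0,"dz":0,"twist":0,"grip":-0.6},{"dx":0,"dy":0,"dz":0,"twist":0,"grip":-0.6},{"dx":0,"dy":0,"dz":0.003,"twist":0,"grip":-0.6}]'  25
python3 -m crank '[{"dx":0,"dy":0,"dz":0.03,"twist":0,"grip":-0.6},{"dx":0,"dy":0,"dz":0.06,"twist":0,"grip":-0.6},{"dx":0,"dy":0,"dz":0.09,"twist":2,"grip":-0.6},{"dx":0,"dy":0,"dz":0.12,"twist":4,"grip":-0.6},{"dx":0,"dy":0,"dz":0.14,"twist":4,"grip":-0.6}]'  25
python3 -m crank '[{"dx":0,"dy":0,"dz":0,"twist":0,"grip":-0.6},{"dx":0,"dy":0,"dz":0,"twist":0,"grip":-0.6},{"dx":0,"dy":0,"dz":0,"twist":0,"grip":-0.6},{"dx":0,"dy":0,"dz":0,"twist":0,"grip":-0.6},{"dx":0,"dy":0,"dz":0,"twist":0,"grip":-0.6}]'  25
python3 - <<'E'
from h import *
for n,f in (('side','s2'),('scene','c2'),('wrist','w5')): save(n,f+'.png')
s=arm.get_state(); p=np.array(s['eef_pos']); print(p,s['ee_rot'])
P=p+np.array([0,0,-.06]); pts=[]
o=[]
for f in('s2','c2'):
    im,KT=load(f+'.png'); u=proj(KT,P)[0].astype(int); x,y=max(u[0]-50,0),max(u[1]-60,0); print(f,x,y)
    o.append(cv2.resize(im[y:y+150,x:x+100],(400,600),interpolation=2))
cv2.imwrite('pics/k2.png',np.hstack(o))
E
```

```text
t: 4.62
eef_pos: [0.5161, 0.2351, 0.0887]
ee_rot: [3.141, -0.001, -1.615]
force: [0.2, 0.7, -0.7]
width: 0.0353
gripper_force: 24.8
t: 5.03
eef_pos: [0.5172, 0.2356, 0.2325]
ee_rot: [-3.139, 0.001, -1.543]
force: [0.1, -0.3, 0.2]
width: 0.0353
gripper_force: 25.0
t: 5.45
eef_pos: [0.516, 0.235, 0.2279]
ee_rot: [3.14, -0.001, -1.545]
force: [0.2, -1.1, -0.8]
width: 0.0349
gripper_force: 25.0
[0.51627789 0.23515502 0.22842311] [ 3.14055914e+00 -8.83310624e-04 -1.54541136e+00]
s2 183 189
c2 320 56
```

View pics/k2.png

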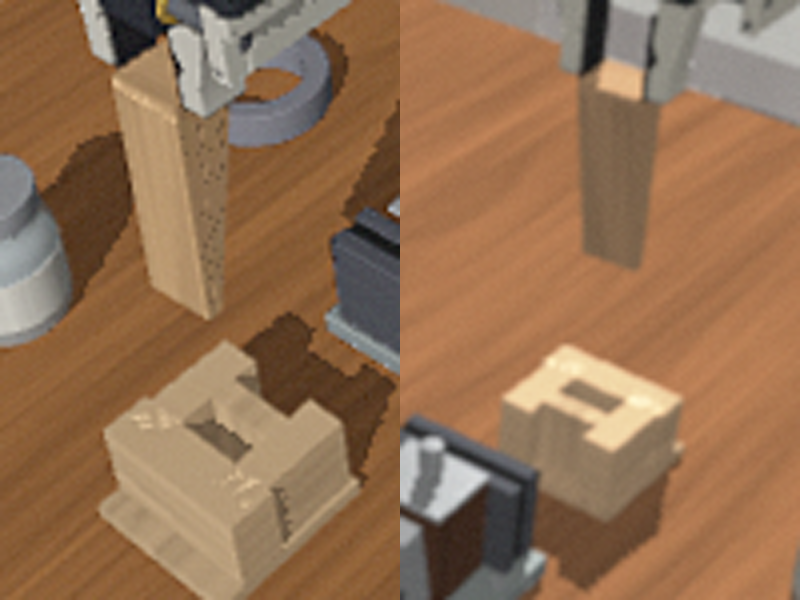

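```bash
python3 - <<'E'
from h import *
a=load('s2.png')[1];b=load('c2.png')[1]
g=lambda l,o:np.array(l,float)/4+o
print('flat top',plane(a,g([(115,85),(178,120)],(183,189)),.269).round(4),'bot',plane(a,g([(155,285),(212,318),(225,300)],(183,189)),.149).round(4))
print('slope top',plane(b,g([(180,80),(260,105)],(320,56)),.269).round(4),'bot',plane(b,g([(183,252),(240,268)],(320,56)),.149).round(4))
E
```

```text
flat top [[0.5242 0.2553 0.269 ]
 [0.4883 0.2536 0.269 ]] bot [[0.5298 0.2552 0.149 ]
 [0.4952 0.2524 0.149 ]
 [0.4987 0.2418 0.149 ]]
slope top [[0.4997 0.2209 0.269 ]
 [0.5479 0.2247 0.269 ]] bot [[0.498  0.2478 0.149 ]
 [0.5335 0.2549 0.149 ]]
```

```bash
python3 - <<'E'
from h import *
k=load('w4.png')[1];g=lambda l:np.array([(x/1.25,(y-300)/1.25) for x,y in l])
print('wedge',plane(k,g([(367,529),(427,529),(428,580),(368,580)]),.128).round(4).tolist())
print('plate edge',plane(k,g([(340,404),(477,397)]),.014).round(4).tolist())
print('foot top +y edge',plane(k,g([(357,336),(446,332)]),.084).round(4).tolist())
a=load('s2.png')[0]; 
# predicted plate corners in c2, s2
c,s=np.cos(np.radians(1.7)),np.sin(np.radians(1.7))
F=lambda x,y,z:[.508+c*x-s*y,.050+s*x+c*y,z]
for f in('s2','c2','w5'):
    K=load(f+'.png')[1]; print(f,proj(K,[F(.055,.09,.014),F(-.055,.09,.014),F(.055,-.09,.014),F(-.055,-.09,.014)]).round(1).tolist())
# observed plate colour contour
from itertools import product
for f in('s2','c2'):
    im,K=load(f+'.png'); hsv=cv2.cvtColor(im,cv2.COLOR_BGR2HSV); m=((hsv[...,1]<70)&(hsv[...,2]<140)).astype(np.uint8)
    cs,_=cv2.findContours(m,0,2); q=proj(K,F(0,0,.03))[0]
    for ct in cs:
        if cv2.contourArea(ct)>800 and cv2.pointPolygonTest(ct,tuple(map(float,q)),True)>-30:
            print(f,cv2.contourArea(ct),cv2.approxPolyDP(cv2.convexHull(ct),3,True)[:,0].tolist())
E
```

```text
wedge [[0.5335, 0.2197, 0.128], [0.4992, 0.2211, 0.128], [0.4994, 0.2518, 0.128], [0.5348, 0.2503, 0.128]]
plate edge [[0.558, 0.1416, 0.014], [0.4501, 0.141, 0.014]]
foot top +y edge [[0.536, 0.1086, 0.084], [0.4818, 0.1087, 0.084]]
s2 [[263.5, 266.2], [302.5, 290.5], [315.4, 221.3], [352.9, 240.6]]
c2 [[356.8, 195.2], [319.8, 177.0], [310.6, 238.9], [271.8, 216.4]]
w5 [[281.1, 85.7], [376.5, 85.3], [275.8, -98.8], [383.1, -99.4]]
s2 3061.5 [[352, 242], [303, 294], [264, 267], [266, 248], [304, 219], [321, 213], [334, 216]]
c2 2846.5 [[325, 160], [354, 174], [356, 196], [309, 241], [273, 217], [300, 182]]
```

```bash

python3 -m crank '[{"dx":-0.002,"dy":-0.04,"dz":0,"twist":0,"grip":-0.6},{"dx":-0.004,"dy":-0.08,"dz":0,"twist":0,"grip":-0.6},{"dx":-0.006,"dy":-0.12,"dz":0,"twist":0,"grip":-0.6},{"dx":-0.008,"dy":-0.16,"dz":0,"twist":0,"grip":-0.6},{"dx":-0.008,"dy":-0.197,"dz":0,"twist":0,"grip":-0.6}]' >/dev/null
python3 -m crank '[{"dx":0,"dy":0,"dz":-0.02,"twist":0,"grip":-0.6},{"dx":0,"dy":0,"dz":-0.04,"twist":0,"grip":-0.6},{"dx":0,"dy":0,"dz":-0.052,"twist":0,"grip":-0.6},{"dx":0,"dy":0,"dz":-0.052,"twist":0,"grip":-0.6},{"dx":0,"dy":0,"dz":-0.052,"twist":0,"grip":-0.6}]'
python3 - <<'E'
from h import *
for n,f in (('side','s3'),('scene','c3'),('wrist','w6')): save(n,f+'.png')
s=arm.get_state(); p=np.array(s['eef_pos']); print(p,s['ee_rot'])
P=p+np.array([0,0,-.08]); o=[]
for f in('s3','c3'):
    im,KT=load(f+'.png'); u=proj(KT,P)[0].astype(int); x,y=u[0]-40,u[1]-50; print(f,x,y)
    o.append(cv2.resize(im[y:y+90,x:x+80],(400,450),interpolation=2))
cv2.imwrite('pics/k3.png',np.hstack(o))
E
```

```text
t: 6.43
eef_pos: [0.5082, 0.038, 0.1769]
ee_rot: [3.14, -0.001, -1.545]
force: [0.1, 0.6, 0.4]
width: 0.0355
gripper_force: 25.0
[0.50922957 0.03875241 0.17821637] [-3.14006355e+00  3.03492308e-04 -1.54478190e+00]
s3 271 172
c3 273 129
```

View pics/k3.png

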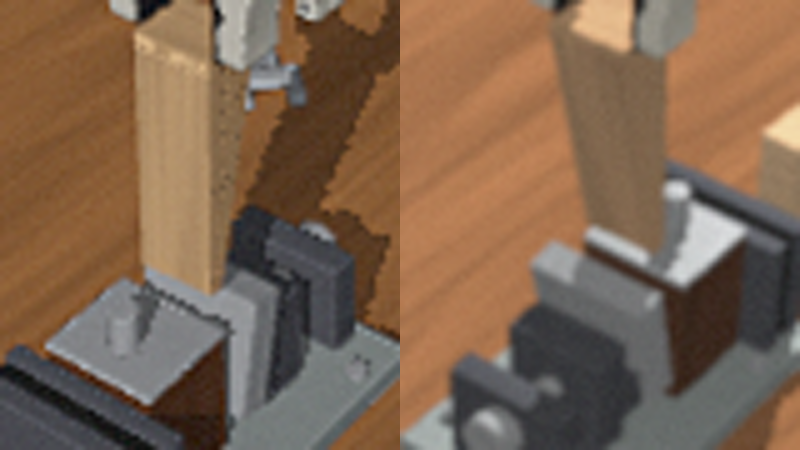

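```bash
python3 - <<'E'
from h import *
a=load('s3.png')[1];b=load('c3.png')[1]
A=lambda l,z:(plane(a,np.array(l,float)/5+(271,172),z)[:,:2]*1e3).round(1).tolist()
B=lambda l,z:(plane(b,np.array([(x-400,y) for x,y in l],float)/5+(273,129),z)[:,:2]*1e3).round(1).tolist()
print('side wedge flat bot',A([(140,267),(212,293)],.099),'foot top',A([(123,278),(228,325),(150,403),(46,344)],.084),'jaw',A([(148,270),(230,300)],.089))
print('scene wedge slope bot',B([(587,222),(660,250)],.099),'foot top',B([(588,232),(680,290),(745,233)],.084),'jaw top',B([(535,262),(645,308),(665,295),(545,242)],.089))
E
```

```text
side wedge flat bot [[521.7, 63.2], [487.6, 56.4]] foot top [[534.3, 61.2], [480.5, 55.2], [476.1, 109.0], [532.3, 110.7]] jaw [[525.4, 54.7], [486.1, 47.1]]
scene wedge slope bot [[490.2, 50.9], [526.6, 56.4]] foot top [[483.3, 60.3], [539.3, 55.2], [537.4, 105.6]] jaw top [[482.8, 24.3], [538.6, 31.3], [539.8, 43.6], [477.2, 37.7]]
```

```bash

python3 -m crank '[{"dx":-0.001,"dy":-0.006,"dz":0,"twist":0,"grip":-0.6},{"dx":-0.001,"dy":-0.006,"dz":-0.006,"twist":0,"grip":-0.6},{"dx":-0.001,"dy":-0.006,"dz":-0.012,"twist":0,"grip":-0.6},{"dx":-0.001,"dy":-0.006,"dz":-0.018,"twist":0,"grip":-0.6},{"dx":-0.001,"dy":-0.006,"dz":-0.020,"twist":0,"grip":-0.6}]'
python3 -m crank '[{"dx":0,"dy":0,"dz":-0.003,"twist":0,"grip":-0.6},{"dx":0,"dy":0,"dz":-0.006,"twist":0,"grip":-0.6},{"dx":0,"dy":0,"dz":-0.009,"twist":0,"grip":-0.6},{"dx":0,"dy":0,"dz":-0.012,"twist":0,"grip":-0.6},{"dx":0,"dy":0,"dz":-0.012,"twist":0,"grip":-0.6}]'
```

```text
t: 7.0
eef_pos: [0.5067, 0.0322, 0.1558]
ee_rot: [3.14, -0.0, -1.546]
force: [-1.1, 0.3, -1.0]
width: 0.0347
gripper_force: 25.0
t: 7.42
eef_pos: [0.5073, 0.0325, 0.1445]
ee_rot: [3.141, 0.0, -1.545]
force: [0.8, 0.1, -1.3]
width: 0.0351
gripper_force: 25.1
```

```bash

python3 -m crank '[{"dx":0,"dy":0,"dz":-0.002,"twist":0,"grip":-0.6},{"dx":0,"dy":0,"dz":-0.004,"twist":0,"grip":-0.6},{"dx":0,"dy":0,"dz":-0.006,"twist":0,"grip":-0.6},{"dx":0,"dy":0,"dz":-0.006,"twist":0,"grip":-0.6},{"dx":0,"dy":0,"dz":-0.006,"twist":0,"grip":-0.6}]'|sed -n '2p;4p'
python3 -m crank '[{"dx":0,"dy":0,"dz":-0.002,"twist":0,"grip":-0.6},{"dx":0,"dy":0,"dz":-0.004,"twist":0,"grip":-0.6},{"dx":0,"dy":0,"dz":-0.004,"twist":0,"grip":-0.6},{"dx":0,"dy":0,"dz":-0.004,"twist":0,"grip":-0.6},{"dx":0,"dy":0,"dz":-0.004,"twist":0,"grip":-0.6}]'|sed -n '2p;4p'
```

```text
eef_pos: [0.5075, 0.0325, 0.139]
force: [-0.6, 1.6, -1.4]
eef_pos: [0.5079, 0.0326, 0.1354]
force: [1.0, 2.7, 2.3]
```

```bash

python3 -m crank '[{"dx":0,"dy":0,"dz":0,"twist":0,"grip":-0.3},{"dx":0,"dy":0,"dz":0,"twist":0,"grip":0.2},{"dx":0,"dy":0,"dz":0,"twist":0,"grip":0.6},{"dx":0,"dy":0,"dz":0,"twist":0,"grip":1},{"dx":0,"dy":0,"dz":0,"twist":0,"grip":1}]'|sed -n '2p;4p;5p'
python3 -m crank '[{"dx":0,"dy":0,"dz":0,"twist":0,"grip":1},{"dx":0,"dy":0,"dz":0,"twist":0,"grip":1},{"dx":0,"dy":0,"dz":0,"twist":0,"grip":1},{"dx":0,"dy":0,"dz":0.03,"twist":0,"grip":1},{"dx":0,"dy":0,"dz":0.06,"twist":0,"grip":1}]'|sed -n '2p;4p;5p'
python3 -m crank '[{"dx":0,"dy":0,"dz":0.02,"twist":0,"grip":1},{"dx":0,"dy":0,"dz":0.04,"twist":0,"grip":1},{"dx":0,"dy":0,"dz":0.06,"twist":0,"grip":1},{"dx":0,"dy":0,"dz":0.08,"twist":0,"grip":1},{"dx":0,"dy":0,"dz":0.08,"twist":0,"grip":1}]'|sed -n '2p;4p;5p'
python3 - <<'E'
from h import *
for n,f in (('side','s4'),('scene','c4'),('wrist','w7')): save(n,f+'.png')
s=arm.get_state(); print(s['eef_pos'],s['ee_rot'])
o=[]
for f in('s4','c4'):
    im,KT=load(f+'.png'); u=proj(KT,[.508,.045,.11])[0].astype(int); x,y=u[0]-40,u[1]-50; print(f,x,y)
    o.append(cv2.resize(im[y:y+90,x:x+80],(320,360),interpolation=2))
im,KT=load('w7.png'); print(proj(KT,[.508,.04,.17]))
cv2.imwrite('pics/k4.png',np.vstack([np.hstack(o),im[:230]]))
E
```

```text
eef_pos: [0.5069, 0.0319, 0.1347]
force: [0.1, 0.6, -0.3]
width: 0.0563
eef_pos: [0.5061, 0.0318, 0.1944]
force: [1.0, -0.1, 0.2]
width: 0.0864
eef_pos: [0.5094, 0.0325, 0.2794]
force: [0.7, -0.5, 0.7]
width: 0.0877
[0.50718366 0.03239923 0.27481168] [ 3.14127894e+00  3.22287455e-04 -1.54540778e+00]
s4 269 169
c4 275 124
[[317.28438681 193.22923334]]
```

View pics/k4.png

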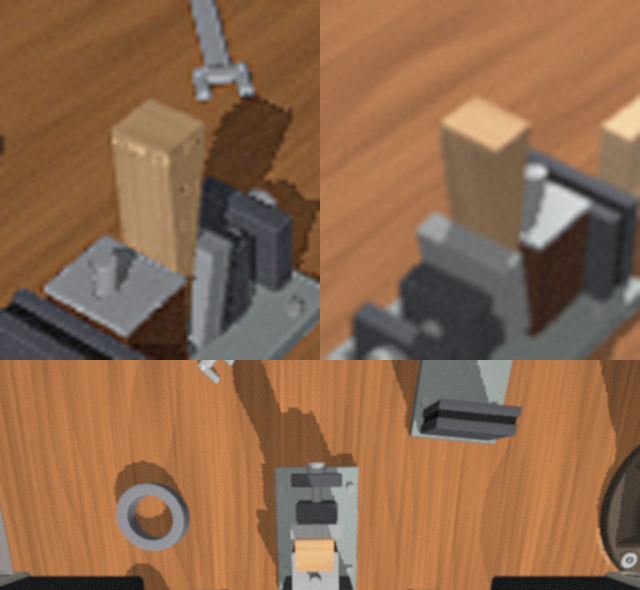

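```bash
python3 - <<'E'
from h import *
def tri(f,g,u,v):
    P=[]
    for n in (f,g):
        K,T=load(n)[1]; P.append(K@np.linalg.inv(T)[:3])
    x=cv2.triangulatePoints(P[0],P[1],np.array(u,float).reshape(2,1),np.array(v,float).reshape(2,1))[:,0]; return (x[:3]/x[3]).round(4)
print('wedge top',tri('s4.png','c4.png',(269+158/4,169+127/4),(275+164/4,124+125/4)))
k=load('w7.png')[1]
print('wedge top wrist z=.17',plane(k,[(295,180),(333,180),(333,212),(295,212)],.17).round(4).tolist())
S,K1=load('scene0.png');D,K2=load('side0.png')
def blob(im,u,dy):
    h=cv2.cvtColor(im,cv2.COLOR_BGR2HSV);x,y=u; r=12
    w=im[y-r:y+r,x-r:x+r].astype(int); print('px',im[y,x],im[y,x+11])
# beater B top ellipse in scene from crop: (265..317, 43..85)/3.3 + (130,250)
u=(130+290/3.3,250+64/3.3); print(u)
print('beater',tri('side0.png','scene0.png',(376,150),u))
for n,im,c in(('side',D,(376,165)),('scene',S,(220,283))):
    h=cv2.cvtColor(im,cv2.COLOR_BGR2HSV); print(n,h[c[1]-18:c[1]+2:3,c[0]].tolist())
E
```

```text
wedge top [0.5088 0.0445 0.1606]
wedge top wrist z=.17 [[0.5285, 0.0282, 0.17], [0.4941, 0.0273, 0.17], [0.4929, 0.0576, 0.17], [0.5283, 0.0585, 0.17]]
(217.87878787878788, 269.3939393939394)
beater [ 0.5473 -0.2637  0.1111]
side [[16, 112, 150], [16, 101, 170], [17, 109, 171], [16, 101, 171], [15, 102, 172], [15, 105, 170], [16, 107, 169]]
scene [[15, 102, 221], [14, 103, 210], [15, 104, 208], [15, 102, 180], [15, 99, 134], [14, 96, 136], [15, 100, 138]]
```

```bash

python3 -m crank '[{"dx":0.004,"dy":-0.03,"dz":0,"twist":0,"grip":1},{"dx":0.008,"dy":-0.06,"dz":0,"twist":0,"grip":1},{"dx":0.012,"dy":-0.09,"dz":0,"twist":0,"grip":1},{"dx":0.016,"dy":-0.12,"dz":0,"twist":0,"grip":1},{"dx":0.02,"dy":-0.15,"dz":0,"twist":0,"grip":1}]'|sed -n '2p;4p;5p'
python3 -m crank '[{"dx":0.005,"dy":-0.035,"dz":0,"twist":0,"grip":1},{"dx":0.01,"dy":-0.07,"dz":-0.02,"twist":0,"grip":1},{"dx":0.015,"dy":-0.1,"dz":-0.04,"twist":0,"grip":1},{"dx":0.02,"dy":-0.1,"dz":-0.06,"twist":0,"grip":1},{"dx":0.02,"dy":-0.1,"dz":-0.08,"twist":0,"grip":1}]'|sed -n '2p;4p;5p'
python3 - <<'E'
from h import *
save('wrist','w8.png')
im,KT=load('w8.png'); print(arm.get_state()['eef_pos'])
for n,P in dict(A=(.488,-.343),B=(.548,-.262),C=(.569,-.36)).items(): print(n,proj(KT,[*P,.12]).round(0))
h=cv2.cvtColor(im,cv2.COLOR_BGR2HSV)
m=((h[...,1]<125)&(h[...,1]>75)&(h[...,2]>175)&(abs(h[...,0].astype(int)-15)<4)).astype(np.uint8)
m=cv2.morphologyEx(m,cv2.MORPH_OPEN,np.ones((5,5)))
n,l,s,c=cv2.connectedComponentsWithStats(m)
for i in range(1,n):
    if s[i,4]>80: print(s[i],c[i].round(1),plane(KT,c[i],.12).round(4))
E
```

```text
eef_pos: [0.5269, -0.1189, 0.2739]
force: [0.0, 0.9, 0.0]
width: 0.0877
eef_pos: [0.5469, -0.2195, 0.1923]
force: [0.4, 0.8, -0.9]
width: 0.0878
[ 0.54443225 -0.21784303  0.18789439]
A [[402.  31.]]
B [[317. 141.]]
C [[291.   2.]]
[273   0  14   9 106] [280.2   3.6] [[ 0.5766 -0.3587  0.12  ]]
[ 384    0   36   41 1168] [401.8  18.9] [[ 0.4889 -0.3507  0.12  ]]
[282  10  21  21 336] [292.6  19.6] [[ 0.5677 -0.3485  0.12  ]]
[296 116  34  34 923] [312.3 132.5] [[ 0.552  -0.2686  0.12  ]]
```

```bash

python3 -m crank '[{"dx":0.002,"dy":-0.025,"dz":0,"twist":0,"grip":1},{"dx":0.004,"dy":-0.049,"dz":0,"twist":0,"grip":1},{"dx":0.004,"dy":-0.049,"dz":-0.02,"twist":0,"grip":1},{"dx":0.004,"dy":-0.049,"dz":-0.04,"twist":0,"grip":1},{"dx":0.004,"dy":-0.049,"dz":-0.06,"twist":0,"grip":1}]'|sed -n '2p;4p;5p'
python3 -m crank '[{"dx":0,"dy":0,"dz":-0.02,"twist":0,"grip":1},{"dx":0,"dy":0,"dz":-0.04,"twist":0,"grip":1},{"dx":0,"dy":0,"dz":-0.06,"twist":0,"grip":1},{"dx":0,"dy":0,"dz":-0.066,"twist":0,"grip":1},{"dx":0,"dy":0,"dz":-0.066,"twist":0,"grip":0.3}]' 20|sed -n '2p;4p;5p'
python3 -m crank '[{"dx":0,"dy":0,"dz":0,"twist":0,"grip":0},{"dx":0,"dy":0,"dz":0,"twist":0,"grip":-0.8},{"dx":0,"dy":0,"dz":0,"twist":0,"grip":-0.8},{"dx":0,"dy":0,"dz":0,"twist":0,"grip":-0.8},{"dx":0,"dy":0,"dz":0,"twist":0,"grip":-0.8}]' 20|sed -n '2p;4p;5p'
python3 -m crank '[{"dx":0,"dy":0,"dz":0,"twist":0,"grip":-0.8},{"dx":0,"dy":0,"dz":0,"twist":0,"grip":-0.8},{"dx":0,"dy":0,"dz":0,"twist":0,"grip":-0.8},{"dx":0,"dy":0,"dz":0,"twist":0,"grip":-0.8},{"dx":0,"dy":0,"dz":0,"twist":0,"grip":-0.8}]' 50
```

```text
eef_pos: [0.5511, -0.2668, 0.1342]
force: [0.3, 0.1, 0.2]
width: 0.0877
eef_pos: [0.5499, -0.2661, 0.0672]
force: [0.9, -0.1, 0.3]
width: 0.0843
eef_pos: [0.5519, -0.2667, 0.07]
force: [-0.5, 0.4, -0.2]
width: 0.0531
t: 12.2
eef_pos: [0.5515, -0.2667, 0.0692]
ee_rot: [-3.142, -0.0, -1.545]
force: [-0.4, -0.4, 0.7]
width: 0.0266
gripper_force: 50.0
```

```bash

python3 -m crank '[{"dx":0,"dy":0,"dz":0.04,"twist":0,"grip":-0.8},{"dx":0,"dy":0,"dz":0.08,"twist":0,"grip":-0.8},{"dx":0,"dy":0,"dz":0.12,"twist":0,"grip":-0.8},{"dx":0,"dy":0,"dz":0.16,"twist":0,"grip":-0.8},{"dx":0,"dy":0,"dz":0.195,"twist":0,"grip":-0.8}]' 50|sed -n '2p;4p;5p'
python3 -m crank '[{"dx":-0.004,"dy":0.032,"dz":0,"twist":0,"grip":-0.8},{"dx":-0.008,"dy":0.064,"dz":0,"twist":0,"grip":-0.8},{"dx":-0.012,"dy":0.096,"dz":0,"twist":0,"grip":-0.8},{"dx":-0.016,"dy":0.128,"dz":0,"twist":0,"grip":-0.8},{"dx":-0.02,"dy":0.155,"dz":0,"twist":0,"grip":-0.8}]' 50|sed -n '2p;4p;5p'
python3 -m crank '[{"dx":-0.004,"dy":0.035,"dz":0,"twist":0,"grip":-0.8},{"dx":-0.008,"dy":0.07,"dz":0,"twist":0,"grip":-0.8},{"dx":-0.012,"dy":0.1,"dz":0,"twist":0,"grip":-0.8},{"dx":-0.016,"dy":0.13,"dz":0,"twist":0,"grip":-0.8},{"dx":-0.021,"dy":0.155,"dz":0,"twist":0,"grip":-0.8}]' 50|sed -n '2p;4p;5p'
python3 -m crank '[{"dx":0,"dy":0,"dz":0,"twist":0,"grip":-0.8},{"dx":0,"dy":0,"dz":0,"twist":0,"grip":-0.8},{"dx":0,"dy":0,"dz":-0.005,"twist":0,"grip":-0.8},{"dx":0,"dy":0,"dz":-0.01,"twist":0,"grip":-0.8},{"dx":0,"dy":0,"dz":-0.015,"twist":0,"grip":-0.8}]' 50
python3 - <<'E'
from h import *
S=[save(n,f+'.png') for n,f in (('side','s5'),('scene','c5'))]
for f in('s4','c4'):
    pass
E
```

```text
eef_pos: [0.5512, -0.2666, 0.2666]
force: [0.5, -0.6, -1.9]
width: 0.0265
eef_pos: [0.5305, -0.1098, 0.2636]
force: [0.8, 0.7, -2.1]
width: 0.0264
eef_pos: [0.5096, 0.0453, 0.2636]
force: [0.5, 0.4, -3.3]
width: 0.0262
t: 13.87
eef_pos: [0.5103, 0.0425, 0.2482]
ee_rot: [3.141, -0.0, -1.547]
force: [0.9, -0.8, -2.6]
width: 0.0264
gripper_force: 50.0
```

```bash

python3 -m crank '[{"dx":0,"dy":0,"dz":-0.002,"twist":0,"grip":-0.8},{"dx":0,"dy":0,"dz":-0.004,"twist":0,"grip":-0.8},{"dx":0,"dy":0,"dz":-0.006,"twist":0,"grip":-0.8},{"dx":0,"dy":0,"dz":-0.008,"twist":0,"grip":-0.8},{"dx":0,"dy":0,"dz":-0.009,"twist":0,"grip":-0.8}]' 50|sed -n '2p;4p;5p'
for i in 1 2; do python3 -m crank '[{"dx":0,"dy":0,"dz":-0.0008,"twist":0,"grip":-0.8},{"dx":0,"dy":0,"dz":-0.0016,"twist":0,"grip":-0.8},{"dx":0,"dy":0,"dz":-0.0024,"twist":0,"grip":-0.8},{"dx":0,"dy":0,"dz":-0.0032,"twist":0,"grip":-0.8},{"dx":0,"dy":0,"dz":-0.004,"twist":0,"grip":-0.8}]' 50|sed -n '2p;4p;5p';done
```

```text
eef_pos: [0.5104, 0.0433, 0.2399]
force: [0.4, 0.4, -2.9]
width: 0.0265
eef_pos: [0.5105, 0.0434, 0.2362]
force: [-0.0, 1.1, -2.4]
width: 0.0266
eef_pos: [0.5105, 0.0433, 0.2323]
force: [-0.9, 0.3, 1.6]
width: 0.0268
```

```bash

for i in 1 2; do python3 -m crank '[{"dx":0,"dy":0,"dz":-0.0006,"twist":0,"grip":-0.8},{"dx":0,"dy":0,"dz":-0.0012,"twist":0,"grip":-0.8},{"dx":0,"dy":0,"dz":-0.0018,"twist":0,"grip":-0.8},{"dx":0,"dy":0,"dz":-0.0024,"twist":0,"grip":-0.8},{"dx":0,"dy":0,"dz":-0.003,"twist":0,"grip":-0.8}]' 50|sed -n '2p;4p;5p';done
```

```text
eef_pos: [0.5109, 0.0433, 0.2299]
force: [-2.3, 0.8, 7.1]
width: 0.0265
eef_pos: [0.5114, 0.0434, 0.2278]
force: [-2.5, -0.1, 12.0]
width: 0.0269
```

```bash

python3 -m crank '[{"dx":0,"dy":0,"dz":-0.0005,"twist":0,"grip":-0.8},{"dx":0,"dy":0,"dz":-0.001,"twist":0,"grip":-0.8},{"dx":0,"dy":0,"dz":-0.0015,"twist":0,"grip":-0.8},{"dx":0,"dy":0,"dz":-0.002,"twist":0,"grip":-0.8},{"dx":0,"dy":0,"dz":-0.002,"twist":0,"grip":-0.8}]' 55|sed -n '2p;4p;5p'
python3 - <<'E'
from h import *
for n,f in (('side','s6'),('scene','c6')): save(n,f+'.png')
E
```

```text
eef_pos: [0.5119, 0.0435, 0.2266]
force: [-3.4, 1.5, 15.1]
width: 0.0265
```

```bash

python3 -m crank '[{"dx":0,"dy":0,"dz":-0.0005,"twist":0,"grip":-0.8},{"dx":0,"dy":0,"dz":-0.001,"twist":0,"grip":-0.8},{"dx":0,"dy":0,"dz":-0.0015,"twist":0,"grip":-0.8},{"dx":0,"dy":0,"dz":-0.002,"twist":0,"grip":-0.8},{"dx":0,"dy":0,"dz":-0.0025,"twist":0,"grip":-0.8}]' 60|sed -n '2p;4p;5p'
python3 -m crank '[{"dx":0,"dy":0,"dz":0,"twist":0,"grip":-0.8},{"dx":0,"dy":0,"dz":0,"twist":0,"grip":-0.8},{"dx":0,"dy":0,"dz":0,"twist":0,"grip":-0.8},{"dx":0,"dy":0,"dz":0,"twist":0,"grip":-0.8},{"dx":0,"dy":0,"dz":0,"twist":0,"grip":-0.8}]' 60|sed -n '2p;4p;5p'
python3 - <<'E'
from h import *
save('side','s7.png');save('scene','c7.png')
def gap(f,z=.084):
    im,KT=load(f); g=cv2.GaussianBlur(cv2.cvtColor(im,cv2.COLOR_BGR2GRAY),(3,3),0).astype(np.float32)
    out=[]
    for x in np.linspace(.49,.53,9):      # scan along world y across foot top / fence
        ys=np.arange(.085,.130,.0005); uv=proj(KT,np.c_[np.full(len(ys),x),ys,np.full(len(ys),z)]).astype(np.float32)
        out.append(cv2.remap(g,uv[:,0].reshape(1,-1),uv[:,1].reshape(1,-1),1)[0])
    p=np.mean(out,0); d=np.gradient(p); i=d.argmin(); print(f,'foot +y top edge',round(float(.085+.0005*(d[i-3:i+4]*np.arange(i-3,i+4)).sum()/d[i-3:i+4].sum()),4),d[i].round(1))
for f in('s2.png','s3.png','s4.png','s5.png','s6.png','s7.png','c2.png','c4.png','c5.png','c6.png','c7.png'): gap(f)
E
```

```text
eef_pos: [0.5126, 0.0436, 0.2252]
force: [-3.7, 2.9, 21.3]
width: 0.0263
eef_pos: [0.5126, 0.0436, 0.2251]
force: [-4.1, 1.3, 19.3]
width: 0.0262
s2.png foot +y top edge 0.1111 -8.9
s3.png foot +y top edge 0.1111 -8.3
s4.png foot +y top edge 0.1121 -7.8
s5.png foot +y top edge 0.1121 -7.7
s6.png foot +y top edge 0.1135 -8.4
s7.png foot +y top edge 0.1135 -8.6
c2.png foot +y top edge 0.112 -6.4
c4.png foot +y top edge 0.112 -6.0
c5.png foot +y top edge 0.112 -6.1
c6.png foot +y top edge 0.1125 -6.1
c7.png foot +y top edge 0.1125 -5.8
```

```bash

python3 -m crank '[{"dx":0,"dy":0,"dz":0.004,"twist":0,"grip":-0.8},{"dx":0,"dy":0,"dz":0.01,"twist":0,"grip":-0.8},{"dx":0,"dy":0,"dz":0.02,"twist":0,"grip":-0.8},{"dx":0,"dy":0,"dz":0.035,"twist":0,"grip":-0.8},{"dx":0,"dy":0,"dz":0.0475,"twist":0,"grip":-0.8}]' 60|sed -n '2p;4p;5p'
python3 -m crank '[{"dx":0.004,"dy":-0.032,"dz":0,"twist":0,"grip":-0.8},{"dx":0.008,"dy":-0.064,"dz":0,"twist":0,"grip":-0.8},{"dx":0.012,"dy":-0.096,"dz":0,"twist":0,"grip":-0.8},{"dx":0.016,"dy":-0.128,"dz":0,"twist":0,"grip":-0.8},{"dx":0.02,"dy":-0.155,"dz":0,"twist":0,"grip":-0.8}]'|sed -n '2p;4p;5p'
python3 -m crank '[{"dx":0.004,"dy":-0.035,"dz":0,"twist":0,"grip":-0.8},{"dx":0.008,"dy":-0.07,"dz":0,"twist":0,"grip":-0.8},{"dx":0.012,"dy":-0.1,"dz":0,"twist":0,"grip":-0.8},{"dx":0.016,"dy":-0.13,"dz":0,"twist":0,"grip":-0.8},{"dx":0.021,"dy":-0.155,"dz":0,"twist":0,"grip":-0.8}]'|sed -n '2p;4p;5p'
python3 -m crank '[{"dx":0,"dy":0,"dz":-0.03,"twist":0,"grip":-0.8},{"dx":0,"dy":0,"dz":-0.06,"twist":0,"grip":-0.8},{"dx":0,"dy":0,"dz":-0.09,"twist":0,"grip":-0.8},{"dx":0,"dy":0,"dz":-0.12,"twist":0,"grip":-0.8},{"dx":0,"dy":0,"dz":-0.15,"twist":0,"grip":-0.8}]'|sed -n '2p;4p;5p'
python3 -m crank '[{"dx":0,"dy":0,"dz":-0.015,"twist":0,"grip":-0.8},{"dx":0,"dy":0,"dz":-0.03,"twist":0,"grip":-0.8},{"dx":0,"dy":0,"dz":-0.036,"twist":0,"grip":-0.8},{"dx":0,"dy":0,"dz":-0.04,"twist":0,"grip":-0.8},{"dx":0,"dy":0,"dz":-0.04,"twist":0,"grip":-0.8}]'
python3 - <<'E'
from h import *
save('side','s8.png');save('scene','c8.png');print(arm.get_state()['force'])
E
```

```text
eef_pos: [0.5104, 0.0432, 0.2698]
force: [-0.1, 0.5, -1.9]
width: 0.0268
eef_pos: [0.5303, -0.1135, 0.2693]
force: [0.6, -0.6, -1.5]
width: 0.0263
eef_pos: [0.5512, -0.2688, 0.269]
force: [0.8, 0.6, -2.5]
width: 0.0263
eef_pos: [0.5513, -0.2668, 0.1178]
force: [0.6, 0.1, -3.7]
width: 0.0264
t: 19.58
eef_pos: [0.5514, -0.2667, 0.0788]
ee_rot: [3.141, 0.0, -1.545]
force: [-0.4, -0.1, -2.5]
width: 0.0265
gripper_force: 60.0
[ 0.18320791  0.18748822 -3.01206034]
```

Now I lower the beater to the bench in small steps.

```bash

python3 -m crank '[{"dx":0,"dy":0,"dz":-0.002,"twist":0,"grip":-0.8},{"dx":0,"dy":0,"dz":-0.004,"twist":0,"grip":-0.8},{"dx":0,"dy":0,"dz":-0.006,"twist":0,"grip":-0.8},{"dx":0,"dy":0,"dz":-0.008,"twist":0,"grip":-0.8},{"dx":0,"dy":0,"dz":-0.008,"twist":0,"grip":-0.8}]'|sed -n '2p;4p;5p'
python3 -m crank '[{"dx":0,"dy":0,"dz":-0.0005,"twist":0,"grip":-0.8},{"dx":0,"dy":0,"dz":-0.001,"twist":0,"grip":-0.8},{"dx":0,"dy":0,"dz":-0.0015,"twist":0,"grip":-0.8},{"dx":0,"dy":0,"dz":-0.002,"twist":0,"grip":-0.8},{"dx":0,"dy":0,"dz":-0.002,"twist":0,"grip":-0.8}]'|sed -n '2p;4p;5p'
```

```text
eef_pos: [0.5512, -0.2666, 0.0708]
force: [0.7, 0.3, -4.0]
width: 0.0263
eef_pos: [0.5516, -0.2667, 0.0692]
force: [-0.0, -0.5, -1.8]
width: 0.0262
```

```bash

python3 -m crank '[{"dx":0,"dy":0,"dz":-0.0005,"twist":0,"grip":-0.8},{"dx":0,"dy":0,"dz":-0.001,"twist":0,"grip":-0.8},{"dx":0,"dy":0,"dz":-0.0015,"twist":0,"grip":-0.8},{"dx":0,"dy":0,"dz":-0.0015,"twist":0,"grip":-0.8},{"dx":0,"dy":0,"dz":-0.0015,"twist":0,"grip":-0.8}]' 20|sed -n '2p;4p;5p'
```

```text
eef_pos: [0.5521, -0.267, 0.0692]
force: [-2.0, 1.2, 7.1]
width: 0.0271
```

```bash

python3 -m crank '[{"dx":0,"dy":0,"dz":0.001,"twist":0,"grip":-0.8},{"dx":0,"dy":0,"dz":0.001,"twist":0,"grip":-0.3},{"dx":0,"dy":0,"dz":0.001,"twist":0,"grip":0.3},{"dx":0,"dy":0,"dz":0.001,"twist":0,"grip":1},{"dx":0,"dy":0,"dz":0.001,"twist":0,"grip":1}]' |sed -n '2p;4p;5p'
python3 -m crank '[{"dx":0,"dy":0,"dz":0,"twist":0,"grip":1},{"dx":0,"dy":0,"dz":0,"twist":0,"grip":1},{"dx":0,"dy":0,"dz":0,"twist":0,"grip":1},{"dx":0,"dy":0,"dz":0,"twist":0,"grip":1},{"dx":0,"dy":0,"dz":0,"twist":0,"grip":1}]' |sed -n '2p;4p;5p'
python3 -m crank '[{"dx":0,"dy":0,"dz":0.02,"twist":0,"grip":1},{"dx":0,"dy":0,"dz":0.05,"twist":0,"grip":1},{"dx":0,"dy":0,"dz":0.08,"twist":0,"grip":1},{"dx":0,"dy":0,"dz":0.12,"twist":0,"grip":1},{"dx":0,"dy":0,"dz":0.15,"twist":0,"grip":1}]' |sed -n '2p;4p;5p'
python3 -m crank '[{"dx":0,"dy":0,"dz":0.02,"twist":0,"grip":1},{"dx":0,"dy":0,"dz":0.04,"twist":0,"grip":1},{"dx":0,"dy":0,"dz":0.04,"twist":0,"grip":1},{"dx":0,"dy":0,"dz":0.04,"twist":0,"grip":1},{"dx":0,"dy":0,"dz":0.04,"twist":0,"grip":1}]' |sed -n '2p;4p;5p'
python3 - <<'E'
from h import *
for n,f in (('side','s9'),('scene','c9')): save(n,f+'.png')
# beater upright check: image vs. start
for a,b in(('side0','s9'),('scene0','c9')):
    A,KA=load(a+'.png');B,_=load(b+'.png')
    u=proj(KA,[.55,-.2645,.06])[0].astype(int); print(b,'best shift of beater patch',end=' ')
    t=A[u[1]-25:u[1]+25,u[0]-8:u[0]+9]; r=cv2.matchTemplate(B[u[1]-35:u[1]+35,u[0]-18:u[0]+19],t,5); _,v,_,l=cv2.minMaxLoc(r); print(l[0]-10,l[1]-10,round(v,3))
# foot edge & wedge check vs s7
def prof(f,z=.084):
    im,KT=load(f); g=cv2.cvtColor(im,cv2.COLOR_BGR2GRAY).astype(np.float32)
    ys=np.arange(.085,.130,.0005); o=[]
    for x in np.linspace(.49,.53,9):
        uv=proj(KT,np.c_[np.full(len(ys),x),ys,np.full(len(ys),z)]).astype(np.float32); o.append(cv2.remap(g,uv[:,:1].T.copy(),uv[:,1:].T.copy(),1)[0])
    p=np.mean(o,0);d=np.gradient(p);i=d.argmin(); return round(float(.085+.0005*(d[i-3:i+4]*np.arange(i-3,i+4)).sum()/d[i-3:i+4].sum()),4)
print([ (f,prof(f)) for f in('s7.png','s9.png','c7.png','c9.png')])
s=arm.get_state();print(s['t'],s['eef_pos'],s['force'])
E
```

```text
eef_pos: [0.5516, -0.2667, 0.0686]
force: [0.1, -1.1, 1.1]
width: 0.0455
eef_pos: [0.5515, -0.2667, 0.0687]
force: [0.0, -0.4, 0.1]
width: 0.0785
eef_pos: [0.5518, -0.267, 0.2217]
force: [0.9, 0.1, 0.5]
width: 0.0879
eef_pos: [0.5512, -0.2664, 0.258]
force: [0.2, 0.0, -0.9]
width: 0.0876
s9 best shift of beater patch 0 0 0.988
c9 best shift of beater patch 0 0 0.996
[('s7.png', 0.1135), ('s9.png', 0.1136), ('c7.png', 0.1125), ('c9.png', 0.1126)]
22.7 [ 0.55092657 -0.26644789  0.25742845] [ 0.26078259  0.95630353 -0.27890804]
```

```bash
python3 -c "
from station import arm
print(arm.job_done())"
```

```text
the job is handed in; nothing more can be done
None
```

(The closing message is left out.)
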